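# Park a taper sleeve loosely on its blown-clean plug

## Task

Blow the taper plug clean first: with the sleeve still clear of the plug, squeeze the trigger of the bench-mounted blow gun fully, hold it for about half a second and let it spring back. Then slide the tapered sleeve along its V cradle, without lifting it out, over the plug and leave it resting there with its front rim between the two dark grooves round the plug: it must stay loose, so never push it well past the second groove, where it wedges on the taper. Do not disturb the loose round housing and V-block near by.

Things in the scene. Friction and masses are not known exactly. Their poses are not given: they have to be found in the camera images.
- fixture: Fixed taper fixture: grey plate 90 x 310 x 12 mm with a steel V cradle along y and, at the +y end, a horizontal taper plug pointing to -y. Origin on the work surface below the common axis of plug and cradle (x = 0, z = 56 mm); y runs along the cradle to the plug, z up. Cradle: y -170 to +55 mm, 90 degree V, wall tops at z = 47 mm, x within +-32 mm, open at its -y end.
- plug_tip (a point): Centre of the plug's small free end, fixture point (0, 20, 56) mm, axes as the fixture's. From here the steel cone grows along +y from diameter 24 to 40 mm over 55 mm; behind it a dark collar of diameter 48 mm and a grey stand block (58 mm wide, 82 mm high, 70 to 108 mm from the tip). The sleeve wedges when its rim is about 51 to 55 mm past the tip.
- groove_1 (a point): Centre, on the plug's axis, of the first dark groove round the plug, 37 mm past its tip. Axes as the fixture's.
- groove_2 (a point): Centre, on the plug's axis, of the second dark groove round the plug, 46 mm past its tip (9 mm past the first). Axes as the fixture's.
- sleeve_rim (a point): Centre of the front rim (open mouth, bore about 42 mm) of the loose steel tapered sleeve, which lies in the cradle, mouth to the plug. 66 mm long, about 0.35 kg: a collar of diameter 52 mm round the mouth, a conical waist, a closed flat back disc. Its y axis points from back to mouth (it may roll about y). Starts 35 to 80 mm short of the plug's tip; slides with a few N and stops when no longer pushed.
- sleeve_mid (a point): Centre of the sleeve, on its axis, 33 mm behind the rim; 56 mm over the surface while it lies in the cradle.
- sleeve_back (a point): Centre of the outer face of the sleeve's flat closed back disc (diameter 52 mm, 8 mm thick), on its axis, 66 mm behind the rim: the face to push on. At least 40 mm of empty cradle lies behind it at the start.
- blow_gun: Fixed air blow gun lying on its side on a small bench mount, nozzle towards the plug. Origin on the work surface below the barrel; x along the barrel to the nozzle, y along the pistol grip away from the barrel, z up. Barrel axis z = 56 mm, diameter 26 mm, x -25 to +47 mm, nozzle to x = 70 mm. Black grip: x -14 to +14, y 10 to 105, z 41 to 71 mm, with nothing below it. Trigger on its +x side.
- gun_grip (a point): Centre of the black grip at the place to squeeze: gun point (0, 50, 56) mm, axes as the gun's.
- trigger_pad (a point): Middle of the trigger's front (+x) face; released at gun point (37.5, 50, 56) mm. Squeeze it towards the grip (-x of the gun), for instance between one finger on it and one on the grip's back at x = -14 mm: 51.5 mm apart when released, about 42 to 45 mm when fully squeezed.
- trigger (a joint): Angle of the steel trigger lever (rad): 0 released, 0.30 fully squeezed (hard stop). Upright hinge at gun point (34, 16) mm; lever 7 mm thick, z 48 to 64 mm, reaching to y = 70 mm. It springs back; full squeeze needs about 4 to 7 N at the lever.
- housing_near: Loose turned aluminium housing, diameter 46 mm, 38 mm high, origin at the centre of its underside; to be left alone.
- v_block_near: Loose steel V-block, 33 x 40 x 34 mm, origin at the centre of its underside; to be left alone.
There are look-alikes about, which are no part of the job. What is shaped like the part that bears sleeve_rim but red or yellow is not meant.

How it is judged:
On the way, in this order (a step that is already met when the one before it is completed fails the run):
1. the trigger is squeezed fully (beyond 0.22 rad) for 0.3 s while the sleeve is still clear of the plug (value of joint trigger above 0.22 rad and y of sleeve_rim in the frame of fixture below 0.02 m), for 0.3 s.
2. the trigger is let go and has sprung back (value of joint trigger below 0.04 rad), for 0.1 s.
3. the sleeve's rim stands between the two grooves of the plug (y of sleeve_rim in the frame of fixture between 0.056 and 0.067 m and angle between the y axis of sleeve_rim and the y axis of fixture, either way round below 0.08 rad and z of sleeve_mid in the frame of fixture between 0.051 and 0.061 m), for 0.2 s.
At the end, for the whole second after the job is handed in: The sleeve lies at rest in the V cradle, coaxial with the plug (within 0.08 rad, its axis 51 to 61 mm over the surface), with its rim between the grooves (fixture y 57 to 66 mm, 1 mm over either way allowed); the trigger is released (all of step 3 and value of joint trigger below 0.04 rad and linear speed of sleeve below 0.01 m/s); the robot touches nothing.
It fails at once if the sleeve is wedged: its rim goes more than 4.5 mm past the second groove (fixture y over 70.5 mm) (y of sleeve_rim in the frame of fixture above 0.0705 m).
It fails at once if the sleeve is lifted more than 15 mm out of its cradle (z of sleeve_mid in the frame of fixture above 0.071 m).
It fails at once if the loose housing or V-block is moved more than 20 mm (distance of any of housing_near, v_block_near from where it was at the start of the episode above 0.02 m).
It also fails if it takes over 54 s, if anything falls off the work surface, if the arm or the gripper's body presses on something with over 40 N, if the wrist force passes 120 N, or if a joint passes its speed limit or range.

## Robot

A 6-joint arm with a two-finger parallel gripper is mounted at the origin on a cart in front of the work surface, level with it; the furniture and walls round the work are solid. World frame = base frame: x ahead of the robot, y to its left, z up, the work surface at z = 0. Lengths are in m, angles in rad, forces in N, time in s.
With the tool pointing down it reaches from about 0.35 to 0.85 m from the base axis. Payload 8.1 kg.
Tool frame: the origin (TCP) lies on the mounting face of the last link; the fingertips stand 186 mm ahead of it and the grasp point (between the pads) lies 167 mm ahead of it; z points along the fingers, y is the line along which they close (so a half turn about z gives the same grasp; the last joint's range is limited). The gripper opens to 93 mm and grips with 3 to 60 N. Pads are 15 mm wide; open, the fingers measure 128 mm over their backs; the gripper's body (75 mm by 188 mm) begins 65 mm behind the grasp point.
Start: joints at [1.172, 0.13, 1.488, -0, 1.523, -0.085], TCP at [0.185, 0.571, 0.405] pointing down, gripper open.
Joint ranges: [-2.96, 2.96], [-0.89, 2.26], [0.02, 2.5], [-1.34, 4.48], [0, 2.73], [-2.66, 2.66]. Speed limits (rad/s): [2.39, 2.39, 2.79, 3.14, 3.14, 3.14].

## Interface

Orientations are given as a rotation vector (axis times angle).
In Python, from plant import * gives the robot as it stands. The module is installed in compiled form; this text tells all that it offers.
- The arm moves only by the tool arm_command, never from a script. Its argument "increments" is a list of rows, each a list of 6 numbers: the shift along the tool's x, y, z in units of 0.2 m (1.0 is 0.2 m), then the turn, a rotation vector about the tool's x, y, z in units of pi rad (1.0 is pi rad). A call has exactly 5 rows; each row is the pose to reach, as a shift and turn from the pose commanded when the call began, along the tool's axes at that moment, turning the shorter way round; what a row does not reach only later rows make up. A row lasts 1/8 s, in which the tool goes at most 62.5 mm and 10.7 degrees, less where a joint would pass 70% of its speed; a pose out of reach is approached as far as the arm can. A call with a number of a shift or a turn outside -1 to 1 is refused whole. A call with a gripper value outside its range is refused whole. "fingers" is the closure, from -1 (fully open) to 1 (shut), set as the call begins (left out, the last holds). The fingers move at their own pace and stop on an object; "force" is the grip in N (left out, the last holds). Time passes only in rows, so rows that repeat a pose let the fingers close, or fill a call up. It gives the time, the measured TCP pose, the force, the opening and the grip force at its end, in the units of the state.
- read_state(): the state, without advancing time (a new reading comes with each control period).
- read_camera(name): name is "scene" or "top"; returns a dict with "image" (420x560x3 uint8, red, green, blue), "fx", "fy", "cx", "cy" (pixels), "k1" (the pictures are not rectified: a ray, as slopes to the right and down, at radius r is drawn at 1 + k1 r^2 times it, then the intrinsics apply), "T" (4x4, takes a point from camera to world coordinates). Camera axes: x right, y down, z forward; pixel columns grow to the right and rows downward; lengths in m; the calibration is good to about 2 mm. A picture is of the moment at which its call begins. There is no depth.
- close_job(): hands the job in; it is judged then, once.
The state is a dict: "t": time; "q": joint angles; "dq": joint speeds; "joint_torque": joint torques, N m; "tool_pos": TCP position; "orientation": TCP orientation; "force": force on the tool from outside, world axes, zero at the start; "wrist_torque": the same for the moment, N m; "opening": finger opening in m; "gripper_force": force on a finger pad.
Only numpy, scipy, OpenCV 4.12 (cv2) and the standard library are available. Lean on these libraries where they do the work, as an engineer would, in place of code of your own. Each camera call takes 0.05 s, during which the arm holds its last target. There are 200 camera calls.

## Working session

There is one attempt and no reset: what is moved stays moved. The work goes in short steps, Python scripts to look and compute and a tool call to move; the robot and the scene stay as the last step left them, time stands still between calls to the robot, and variables do not carry over. Pictures are saved under pics/ and viewed, at most 10 in all, crops included, and the job is handed in when it is done.

Besides the shell and the picture viewer there is one more tool, called after "Request:" by a JSON object that holds its "fn" and its "kwargs". arm_command: Moves the arm, as the interface text tells. Shifts and turns lie within -1 to 1; 1 stands for 0.2 m of shift or pi rad of turn. Its arguments: {"type":"object","properties":{"increments":{"type":"array","items":{"type":"array","items":{"type":"number","minimum":-1,"maximum":1}}},"fingers":{"type":"number"},"force":{"type":"number"}},"required":["increments"]}

```bash
mkdir -p pics
cat > h.py <<'E'
from plant import *
import numpy as np, cv2
from scipy.spatial.transform import Rotation as R
def snap(n,f):
    c=read_camera(n); cv2.imwrite('pics/'+f,c['image'][:,:,::-1]); return c
def ray(c,u,v):
    K=np.array([[c['fx'],0,c['cx']],[0,c['fy'],c['cy']],[0,0,1]])
    d=np.array([(u-c['cx'])/c['fx'],(v-c['cy'])/c['fy']]); s=d.copy()
    for _ in range(20): s=d/(1+c['k1']*(s@s))
    T=np.array(c['T']); return T[:3,3],T[:3,:3]@np.array([s[0],s[1],1])
def onz(c,u,v,z):
    o,d=ray(c,u,v); return o+d*(z-o[2])/d[2]
def proj(c,p):
    T=np.array(c['T']); q=T[:3,:3].T@(np.array(p)-T[:3,3]); s=q[:2]/q[2]; s=s*(1+c['k1']*(s@s))
    return np.array([c['fx']*s[0]+c['cx'],c['fy']*s[1]+c['cy']])
E
python3 - <<'E'
from h import *
import pickle
for n in ('scene','top'):
    c=snap(n,n+'0.png'); pickle.dump(c,open(n+'.pkl','wb')); print(n,c['fx'],c['k1'],np.round(c['T'],3).tolist())
s=read_state(); print(s['t'],s['tool_pos'],s['orientation'],s['opening'])
E
```

```text
scene 541.099608710954 -0.04716163831277548 [[0.846, -0.388, 0.365, 0.143], [-0.533, -0.631, 0.563, -0.774], [0.012, -0.671, -0.741, 1.028], [0.0, 0.0, 0.0, 1.0]]
top 385.90015290142003 0.021383349180360202 [[-0.003, -0.995, 0.104, 0.503], [-1.0, 0.002, -0.001, -0.045], [0.001, -0.104, -0.995, 0.914], [0.0, 0.0, 0.0, 1.0]]
0.1 [0.18510724 0.57051545 0.40377814] [-4.90810306e-01 -3.10262588e+00  2.59575838e-03] 0.09301747026366597
```

View pics/scene0.png

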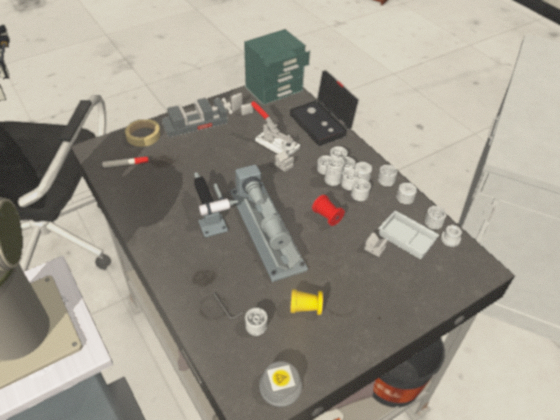

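View pics/top0.png

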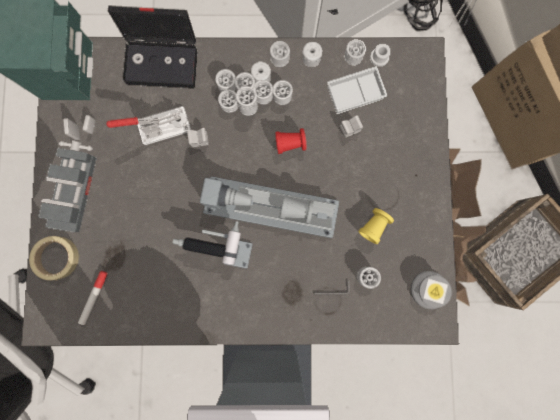

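Run:
```python
import cv2
i=cv2.imread('pics/top0.png')[165:275,165:350]
cv2.imwrite('pics/crop.png',cv2.resize(i,None,fx=4.3,fy=4.3,interpolation=cv2.INTER_CUBIC))
```

```text
(no output)
```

View pics/crop.png

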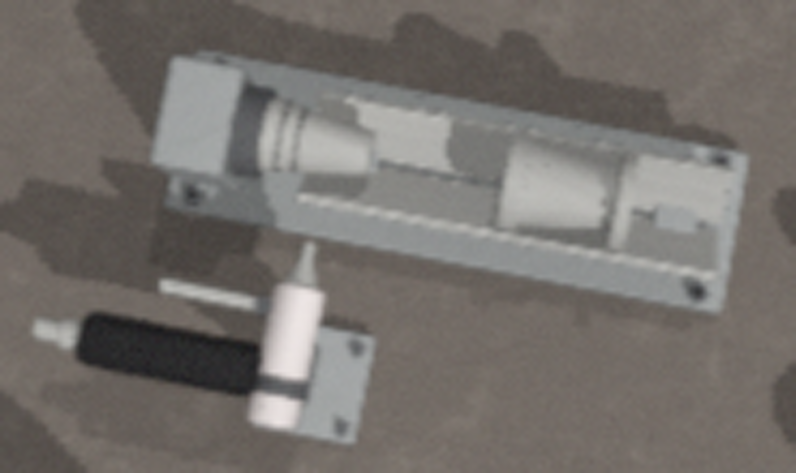

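```bash
cat > m.py <<'E'
from h import *
import pickle
c=pickle.load(open('top.pkl','rb'))
P=lambda x,y,z: onz(c,165+(x+.5)/4.3-.5,165+(y+.5)/4.3-.5,z)
def pr(n,*a): print(n,np.round(P(*a)*1000,1))
for k in [(178,57),(245,68),(225,178),(153,163)]: pr('block',*k,.082)
for k in [(747,152),(720,312),(165,207)]: pr('plate',*k,.012)
pr('tip mid',376,157,.056); pr('tip u',378,138,.056);pr('tip l',370,174,.056)
pr('g1',300,0.5*(108+170),.056);pr('g2',281,.5*(103+168),.056)
pr('rim u',513,145,.056);pr('rim l',499,225,.056)
pr('back u',632,158,.056);pr('back l',622,248,.056)
pr('barrel back',273,424,.056);pr('barrel front',304,290,.056);pr('nozzle',310,243,.056)
pr('grip l',88,338,.056);pr('gripR u',265,350,.056)
for k in [(98,316),(80,358),(262,343),(250,390)]: pr('gripcorner',*k,.06)
for k in [(163,285),(262,301)]: pr('lever',*k,.06)
for k in [(374,337),(352,440)]: pr('mount',*k,.01)
E
python3 m.py
```

```text
block [662.4 111.3  82. ]
block [656.7  77.2  82. ]
block [600.4  86.6  82. ]
block [608.1 123.   82. ]
plate [ 622.3 -188.3   12. ]
plate [ 534.8 -172.    12. ]
plate [592.8 130.1  12. ]
tip mid [614.3  12.2  56. ]
tip u [624.3  11.2  56. ]
tip l [605.4  15.3  56. ]
g1 [623.9  51.9  56. ]
g2 [625.7  61.8  56. ]
rim u [620.5 -59.3  56. ]
rim l [578.6 -51.8  56. ]
back u [ 613.5 -121.3   56. ]
back l [ 566.4 -115.5   56. ]
barrel back [476.5  64.3  56. ]
barrel front [545.1  49.1  56. ]
nozzle [569.4  46.2  56. ]
grip l [520.7 159.9  56. ]
gripR u [514.3  68.9  56. ]
gripcorner [531.9 154.1  60. ]
gripcorner [510.5 162.8  60. ]
gripcorner [517.8  69.9  60. ]
gripcorner [493.9  75.8  60. ]
lever [547.7 121.1  60. ]
lever [539.3  70.2  60. ]
mount [521.8  15.9  10. ]
mount [466.4  27.5  10. ]
```

```bash
cat >> h.py <<'E'
XG=np.array([.982,-.190,0]); YG=np.array([.190,.982,0]); G0=np.array([.501,.0595,0])
XF=np.array([.983,-.184,0]); YF=np.array([.184,.983,0]); F0=np.array([.6113,-.0067,0])
Z=np.array([0,0,-1.])
def rot(y): return np.column_stack([np.cross(y,Z),y,Z])
def inc(p,y):
    s=read_state(); A=R.from_rotvec(s['orientation']); B=R.from_matrix(rot(y/np.linalg.norm(y)))
    d=A.inv().apply(np.array(p)-s['tool_pos'])/.2; w=(A.inv()*B).as_rotvec()/np.pi
    print('t',s['t'],'pos',np.round(s['tool_pos'],4),'shift',np.round(d,3),'turn',np.round(w,3),'F',np.round(s['force'],1),'op',round(s['opening'],4))
E
python3 -c "
from h import *
p=G0+.007*XG+.05*YG+[0,0,.225+.08]
inc(p,XG);inc(p,-XG);print(np.round(R.from_rotvec(read_state()['orientation']).as_matrix(),2), np.round(read_state()['q'],2))"
```

```text
t 0.1 pos [0.1851 0.5705 0.4038] shift [-2.295 -1.69   0.496] turn [-0.     0.     0.461] F [-1.   1.  -0.1] op 0.093
t 0.1 pos [0.1851 0.5705 0.4038] shift [-2.295 -1.69   0.496] turn [-0.    -0.    -0.539] F [-1.   1.  -0.1] op 0.093
[[-0.95  0.31 -0.  ]
 [ 0.31  0.95 -0.  ]
 [ 0.   -0.   -1.  ]] [ 1.17  0.13  1.49 -0.    1.52 -0.09]
```

Request:
{"fn": "arm_command", "kwargs": {"increments": [[-0.2,-0.14,0,0,0,0.04],[-0.4,-0.28,0,0,0,0.08],[-0.6,-0.42,0,0,0,0.12],[-0.8,-0.56,0,0,0,0.16],[-1.0,-0.7,0,0,0,0.2]]}}

```text
t: 0.72
tool_pos: [0.3328, 0.3744, 0.4043]
orientation: [-1.431, -2.796, 0.001]
force: [0.4, 0.4, 0.2]
opening: 0.0928
gripper_force: 0.0
```

```bash
python3 -c "
from h import *
p=G0+.007*XG+.05*YG+[0,0,.225+.08]
inc(p,XG)"
```

```text
t 0.725 pos [0.3328 0.3744 0.4043] shift [-1.623 -0.032  0.497] turn [-0.    0.    0.26] F [0.4 0.4 0.2] op 0.0928
```

Request:
{"fn": "arm_command", "kwargs": {"increments": [[-0.2,0,0,0,0,0.05],[-0.4,0,0.05,0,0,0.1],[-0.6,0,0.1,0,0,0.15],[-0.8,0,0.15,0,0,0.2],[-1.0,0,0.2,0,0,0.26]]}}

```text
t: 1.35
tool_pos: [0.4503, 0.2128, 0.3641]
orientation: [-2.425, -1.997, 0.001]
force: [0.3, 0.0, 0.6]
opening: 0.0931
gripper_force: 0.0
```

```bash
python3 -c "
from h import *
p=G0+.007*XG+.05*YG+[0,0,.225+.08]
inc(p,XG)"
```

```text
t 1.35 pos [0.4503 0.2128 0.3641] shift [-0.454  0.431  0.295] turn [-0.     0.    -0.001] F [0.3 0.  0.6] op 0.0931
```

Request:
{"fn": "arm_command", "kwargs": {"increments": [[-0.12,0.11,0.07,0,0,0],[-0.24,0.22,0.14,0,0,0],[-0.36,0.34,0.22,0,0,0],[-0.454,0.431,0.295,0,0,0],[-0.454,0.431,0.295,0,0,0]], "fingers": -0.8}}

```text
t: 1.98
tool_pos: [0.5175, 0.1074, 0.3038]
orientation: [-2.42, -2.0, 0.005]
force: [0.3, 0.1, 0.3]
opening: 0.0838
gripper_force: 0.0
```

```bash
python3 -c "
from h import *
p=G0+.007*XG+.05*YG+[0,0,.225]
inc(p,XG)
snap('top','t1.png');snap('scene','s1.png')
a=cv2.imread('pics/t1.png')[165:275,130:290];b=cv2.imread('pics/s1.png')[110:290,130:390]
a=cv2.resize(a,(800,550));cv2.imwrite('pics/t1c.png',a);cv2.imwrite('pics/s1c.png',cv2.resize(b,(780,540)))
"
```

```text
t 1.975 pos [0.5175 0.1074 0.3038] shift [-0.     0.001  0.394] turn [-0.001  0.     0.001] F [0.3 0.1 0.3] op 0.0838
```

View pics/s1c.png

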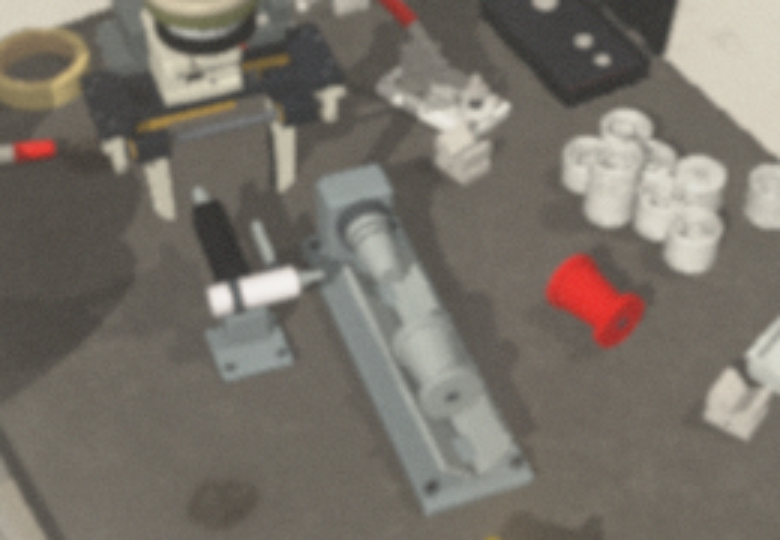

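The view shows the fingers (crop 160,190 and 285,160) above the grip (215,240) and lever (262,240). I'll cross-check the poses in this second view.

```bash
python3 -c "
from h import *
import pickle
c=pickle.load(open('scene.pkl','rb'))
k=lambda p:np.round((proj(c,p)-[130,110])*3)
g=lambda x,y,z:G0+XG*x/1e3+YG*y/1e3+[0,0,z/1e3]
f=lambda x,y,z:F0+XF*x/1e3+YF*y/1e3+[0,0,z/1e3]
print('levertip 258,224',k(g(34,70,64)),'nozzle 325,275',k(g(70,0,56)),'gripend 205,205',k(g(0,105,60)))
print('tip',k(f(0,20,56)),'sleeveback 455,395',k(f(0,-116,56)),'block corners 320,183 385,167 ',k(f(-29,128,82)),k(f(29,128,82)),'plate 432,512 532,478',k(f(-45,-176,12)),k(f(45,-176,12)))
"
```

```text
levertip 258,224 [255. 221.] nozzle 325,275 [323. 273.] gripend 205,205 [205. 207.]
tip [391. 277.] sleeveback 455,395 [453. 397.] block corners 320,183 385,167  [314. 178.] [378. 162.] plate 432,512 532,478 [427. 507.] [535. 472.]
```

Request:
{"fn": "arm_command", "kwargs": {"increments": [[0,0,0.1,0,0,0],[0,0,0.2,0,0,0],[0,0,0.3,0,0,0],[0,0,0.394,0,0,0],[0,0,0.394,0,0,0]]}}

```text
t: 2.7
tool_pos: [0.5167, 0.1093, 0.2256]
orientation: [-2.417, -2.004, 0.004]
force: [0.1, -0.3, 0.5]
opening: 0.0836
gripper_force: 0.0
```

Request:
{"fn": "arm_command", "kwargs": {"increments": [[0,0,0,0,0,0],[0,0,0,0,0,0],[0,0,0,0,0,0],[0,0,0,0,0,0],[0,0,0,0,0,0]], "fingers": 0.3, "force": 15}}

```text
t: 3.32
tool_pos: [0.5181, 0.1089, 0.2277]
orientation: [2.419, 2.004, 0.002]
force: [0.8, 0.9, 2.9]
opening: 0.0427
gripper_force: 14.6
```

Request:
{"fn": "arm_command", "kwargs": {"increments": [[0,0,0,0,0,0],[0,0,0,0,0,0],[0,0,0,0,0,0],[0,0,0,0,0,0],[0,0,0,0,0,0]]}}

```text
t: 3.95
tool_pos: [0.518, 0.1089, 0.2277]
orientation: [2.419, 2.004, 0.002]
force: [1.2, 0.2, 5.7]
opening: 0.0421
gripper_force: 14.6
```

```bash
python3 -c "
from h import *
s=read_state();print(s['opening'],s['gripper_force'],s['force'])
snap('scene','s2.png')
b=cv2.imread('pics/s2.png')[150:260,170:300];cv2.imwrite('pics/s2c.png',cv2.resize(b,(650,550),interpolation=cv2.INTER_CUBIC))
"
```

```text
0.04207608505432673 14.627827908843756 [1.23390799 0.21592472 5.6690957 ]
```

View pics/s2c.png

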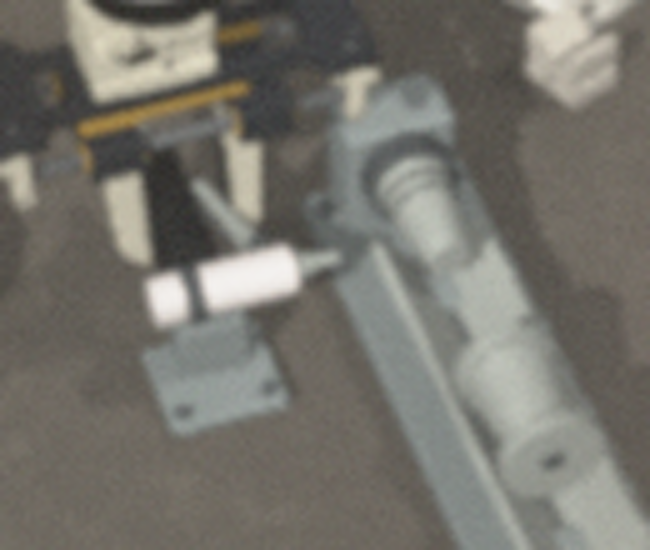

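The picture shows the grip between the fingers (125,220 and 245,180), with the lever (220,210) tilted towards it. The 42 mm opening means a full squeeze, held about 0.6–0.9 s so far. One more short hold, then release.

Request:
{"fn": "arm_command", "kwargs": {"increments": [[0,0,0,0,0,0],[0,0,0,0,0,0],[0,0,0,0,0,0],[0,0,0,0,0,0],[0,0,0,0,0,0]], "fingers": -0.8}}

```text
t: 4.62
tool_pos: [0.5171, 0.1087, 0.2262]
orientation: [-2.419, -2.003, 0.003]
force: [-0.5, 0.1, 0.4]
opening: 0.0832
gripper_force: 0.0
```

Request:
{"fn": "arm_command", "kwargs": {"increments": [[0,0,0,0,0,0],[0,0,-0.2,0,0,0],[0,0,-0.4,0,0,0],[0,0,-0.6,0,0,0],[0,0,-0.6,0,0,0]]}}

```text
t: 5.25
tool_pos: [0.5189, 0.109, 0.3512]
orientation: [2.416, 2.002, 0.009]
force: [-0.2, -0.1, -0.1]
opening: 0.0835
gripper_force: 0.0
```

```bash
python3 -c "
from h import *
inc(F0-.150*YF+[0,0,.32],XF)
inc(F0-.150*YF+[0,0,.234],XF)"
```

```text
t 5.25 pos [0.5189 0.109  0.3512] shift [-1.233  0.562  0.157] turn [ 0.002 -0.001 -0.001] F [-0.2 -0.1 -0.1] op 0.0835
t 5.25 pos [0.5189 0.109  0.3512] shift [-1.234  0.559  0.587] turn [ 0.002 -0.001 -0.001] F [-0.2 -0.1 -0.1] op 0.0835
```

Request:
{"fn": "arm_command", "kwargs": {"increments": [[-0.2,0.1,0,0,0,0],[-0.4,0.2,0,0,0,0],[-0.6,0.3,0,0,0,0],[-0.8,0.4,0,0,0,0],[-1.0,0.5,0,0,0,0]], "fingers": 1, "force": 10}}

```text
t: 5.88
tool_pos: [0.5785, -0.1077, 0.3455]
orientation: [-2.418, -2.003, 0.002]
force: [0.9, 0.5, 1.0]
opening: 0.0383
gripper_force: 0.0
```

Request:
{"fn": "arm_command", "kwargs": {"increments": [[-0.12,0.03,0.08,0,0,0],[-0.234,0.062,0.16,0,0,0],[-0.234,0.062,0.16,0,0,0],[-0.234,0.062,0.16,0,0,0],[-0.234,0.062,0.16,0,0,0]]}}

```text
t: 6.5
tool_pos: [0.5824, -0.1537, 0.3156]
orientation: [2.418, 2.005, 0.001]
force: [0.6, 0.9, -0.6]
opening: 0.0009
gripper_force: 0.0
```

```bash
python3 -c "
from h import *
inc(F0-.150*YF+[0,0,.231],XF)"
```

```text
t 6.5 pos [ 0.5824 -0.1537  0.3156] shift [-0.001  0.006  0.423] turn [ 0. -0. -0.] F [ 0.6  0.9 -0.6] op 0.0009
```

Request:
{"fn": "arm_command", "kwargs": {"increments": [[0,0.006,0.12,0,0,0],[0,0.006,0.24,0,0,0],[0,0.006,0.34,0,0,0],[0,0.006,0.42,0,0,0],[0,0.006,0.42,0,0,0]]}}

```text
t: 7.12
tool_pos: [0.5828, -0.1544, 0.2295]
orientation: [-2.417, -2.003, 0.002]
force: [-1.1, 0.0, 1.0]
opening: 0.0004
gripper_force: 0.0
```

```bash
python3 -c "
from h import *
inc(F0-.150*YF+[0,0,.231],XF)
snap('scene','s3.png')
b=cv2.imread('pics/s3.png')[150:290,190:350];cv2.imwrite('pics/s3c.png',cv2.resize(b,(640,560),interpolation=cv2.INTER_CUBIC))
"
```

```text
t 7.125 pos [ 0.5828 -0.1544  0.2295] shift [ 0.002  0.004 -0.008] turn [-0.001 -0.    -0.001] F [-1.1  0.   1. ] op 0.0004
```

View pics/s3c.png

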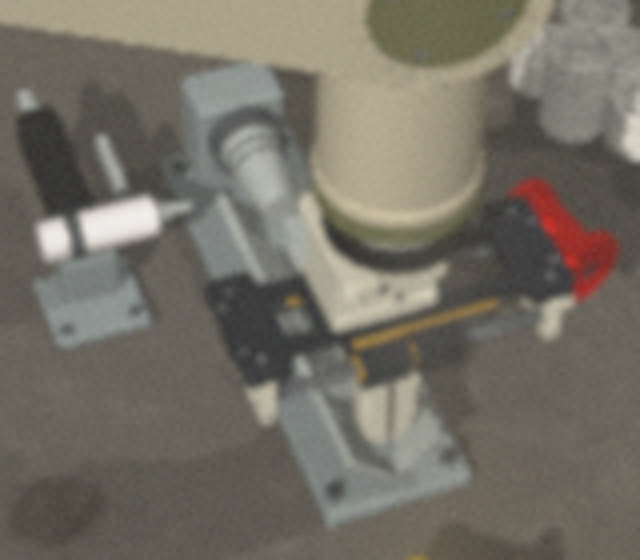

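Request:
{"fn": "arm_command", "kwargs": {"increments": [[0.05,0,0,0,0,0],[0.1,0,0,0,0,0],[0.15,0,0,0,0,0],[0.2,0,0,0,0,0],[0.25,0,0,0,0,0]]}}

```text
t: 7.8
tool_pos: [0.5931, -0.1057, 0.2318]
orientation: [2.418, 2.003, -0.0]
force: [-0.4, -5.3, 2.1]
opening: 0.0004
gripper_force: 2.6
```

Request:
{"fn": "arm_command", "kwargs": {"increments": [[0.05,0,0,0,0,0],[0.1,0,0,0,0,0],[0.15,0,0,0,0,0],[0.2,0,0,0,0,0],[0.2,0,0,0,0,0]]}}

```text
t: 8.43
tool_pos: [0.6003, -0.0655, 0.2313]
orientation: [2.418, 2.005, 0.001]
force: [0.0, -0.2, -0.3]
opening: 0.0004
gripper_force: 0.0
```

```bash
python3 -c "
from h import *
s=read_state();d=s['tool_pos']-F0;print(d@XF,d@YF,s['tool_pos'],s['force'])
snap('scene','s4.png');c=snap('top','t4.png')
b=cv2.imread('pics/s4.png')[140:260,200:340];a=cv2.imread('pics/t4.png')[165:265,190:330]
b=cv2.resize(b,(700,600),interpolation=cv2.INTER_CUBIC);cv2.imwrite('pics/s4c.png',b)
"
```

```text
4.0652669578898765e-05 -0.059823092243005395 [ 0.6003341  -0.06550505  0.23134159] [ 0.0252799  -0.15586896 -0.31020534]
```

View pics/s4c.png

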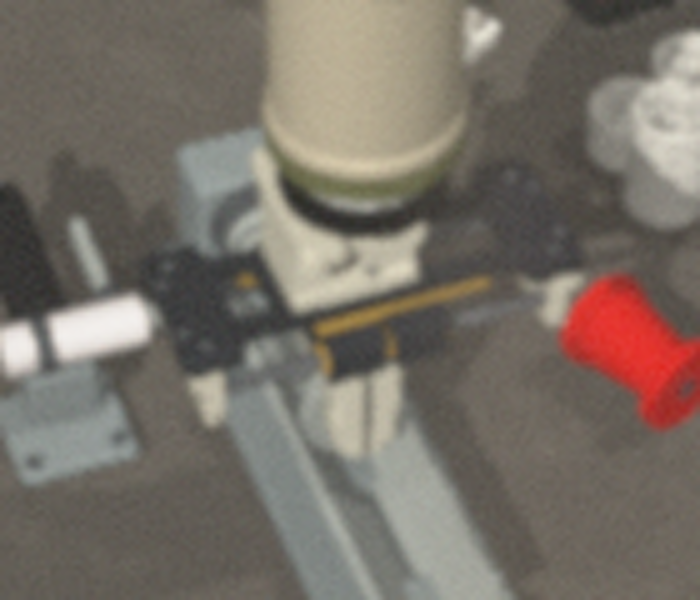

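Request:
{"fn": "arm_command", "kwargs": {"increments": [[0.04,0,0,0,0,0],[0.08,0,0,0,0,0],[0.12,0,0,0,0,0],[0.15,0,0,0,0,0],[0.15,0,0,0,0,0]]}}

```text
t: 9.15
tool_pos: [0.6057, -0.0361, 0.2308]
orientation: [-2.418, -2.005, -0.001]
force: [0.2, 0.1, -0.4]
opening: 0.0003
gripper_force: 0.0
```

```bash
python3 -c "
from h import *
s=read_state();d=s['tool_pos']-F0;print(d@XF,d@YF,s['tool_pos'],s['force'])"
```

```text
-0.00011484749823427128 -0.029890851565046794 [ 0.605688   -0.03605732  0.23077684] [ 0.20017445  0.14497721 -0.35109787]
```

Request:
{"fn": "arm_command", "kwargs": {"increments": [[-0.1,0,0,0,0,0],[-0.25,0,0,0,0,0],[-0.5,0,0,0,0,0],[-0.75,0,0,0,0,0],[-0.9,0,0,0,0,0]]}}

```text
t: 9.78
tool_pos: [0.5709, -0.2171, 0.2309]
orientation: [2.421, 2.002, -0.0]
force: [0.8, 0.4, -0.6]
opening: 0.0003
gripper_force: 0.0
```

Request:
{"fn": "arm_command", "kwargs": {"increments": [[0,0,-0.2,0,0,0],[-0.2,-0.2,-0.3,0,0,0],[-0.4,-0.4,-0.3,0,0,0],[-0.5,-0.6,-0.3,0,0,0],[-0.5,-0.6,-0.3,0,0,0]]}}

```text
t: 10.4
tool_pos: [0.4326, -0.2913, 0.2905]
orientation: [-2.422, -1.999, 0.001]
force: [0.8, -0.5, 0.1]
opening: 0.0007
gripper_force: 0.0
```

```bash
python3 -c "
from h import *
import pickle
ims=[]
for i in range(4):
    c=read_camera('top');ims.append(c['image'].astype(float))
m=np.mean(ims,0).astype(np.uint8);c['image']=m;pickle.dump(c,open('top5.pkl','wb'))
cv2.imwrite('pics/t5.png',cv2.resize(m[170:240,195:305,::-1],None,fx=7,fy=7,interpolation=cv2.INTER_CUBIC))
"
```

```text
(no output)
```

View pics/t5.png

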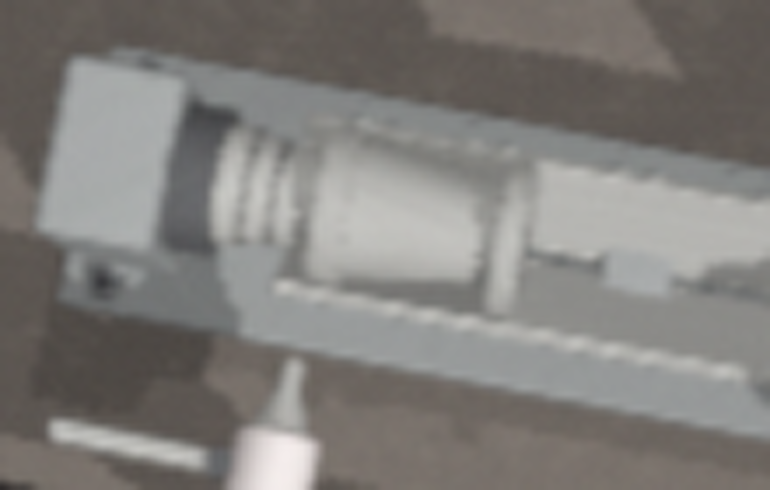

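Grooves are at about (280,195) and (253,190), and the sleeve mouth is at about (312,200), short of groove 1. I'll measure along the top line at the right heights.

```bash
cat > prof.py <<'E'
from h import *
import pickle,sys
c=pickle.load(open(sys.argv[1],'rb')); g=c['image'].mean(2).astype(np.float32)
for z in (.074,.082):
    ys=np.arange(20,96,1.); v=np.zeros(len(ys))
    for x in (-5,-2.5,0,2.5,5):
        p=np.array([proj(c,F0+XF*x/1e3+YF*y/1e3+[0,0,z]) for y in ys],np.float32)
        v+=cv2.remap(g,p[:,:1].copy(),p[:,1:].copy(),cv2.INTER_CUBIC)[:,0]/5
    print(z,' '.join(f'{int(y)}:{int(k)}' for y,k in zip(ys,v)))
E
python3 prof.py top5.pkl
```

```text
0.074 20:188 21:188 22:188 23:188 24:188 25:189 26:189 27:189 28:189 29:189 30:189 31:190 32:190 33:188 34:186 35:184 36:183 37:184 38:186 39:188 40:189 41:188 42:188 43:186 44:181 45:174 46:165 47:156 48:150 49:149 50:149 51:152 52:157 53:166 54:175 55:182 56:182 57:175 58:165 59:160 60:163 61:173 62:183 63:190 64:191 65:187 66:177 67:167 68:161 69:164 70:173 71:183 72:190 73:192 74:192 75:188 76:179 77:163 78:143 79:122 80:108 81:103 82:102 83:102 84:103 85:102 86:102 87:102 88:102 89:102 90:101 91:104 92:112 93:127 94:143 95:157
0.082 20:187 21:188 22:188 23:187 24:187 25:187 26:188 27:188 28:188 29:188 30:189 31:189 32:188 33:185 34:183 35:183 36:183 37:185 38:187 39:188 40:188 41:187 42:185 43:181 44:174 45:165 46:156 47:150 48:148 49:148 50:150 51:155 52:164 53:173 54:180 55:180 56:172 57:163 58:159 59:163 60:173 61:184 62:190 63:190 64:184 65:175 66:164 67:160 68:164 69:174 70:185 71:190 72:191 73:190 74:184 75:173 76:156 77:135 78:116 79:105 80:101 81:101 82:102 83:102 84:102 85:101 86:101 87:101 88:101 89:101 90:106 91:117 92:133 93:149 94:161 95:168
```

```bash
python3 -c "
from h import *
inc(F0-.13*YF+[0,0,.29],XF)"
```

```text
t 10.6 pos [ 0.4361 -0.2899  0.2912] shift [0.904 0.599 0.007] turn [ 0.     0.    -0.001] F [ 0.5  0.5 -0.5] op 0.0005
```

Request:
{"fn": "arm_command", "kwargs": {"increments": [[0.2,0.12,0,0,0,0],[0.4,0.25,0,0,0,0],[0.6,0.4,0,0,0,0],[0.8,0.52,0,0,0,0],[0.9,0.6,0,0,0,0]]}}

```text
t: 11.22
tool_pos: [0.5891, -0.1322, 0.2907]
orientation: [-2.416, -2.008, -0.001]
force: [-0.1, -0.8, 0.4]
opening: 0.001
gripper_force: 0.0
```

Request:
{"fn": "arm_command", "kwargs": {"increments": [[0,0,0,0,0,0],[0,0,0.1,0,0,0],[0,0,0.2,0,0,0],[0,0,0.3,0,0,0],[0,0,0.3,0,0,0]]}}

```text
t: 11.85
tool_pos: [0.5854, -0.1352, 0.2276]
orientation: [-2.417, -2.0, 0.005]
force: [-0.2, -0.2, 0.6]
opening: 0.0002
gripper_force: 0.0
```

```bash
python3 -c "
from h import *
inc(F0-.045*YF+[0,0,.231],XF)"
```

```text
t 11.85 pos [ 0.5854 -0.1352  0.2276] shift [ 0.43   0.008 -0.017] turn [-0.002 -0.    -0.001] F [-0.2 -0.2  0.6] op 0.0002
```

Request:
{"fn": "arm_command", "kwargs": {"increments": [[0.1,0.005,-0.01,0,0,0],[0.2,0.005,-0.01,0,0,0],[0.32,0.005,-0.01,0,0,0],[0.42,0.005,-0.01,0,0,0],[0.42,0.005,-0.01,0,0,0]]}}

```text
t: 12.48
tool_pos: [0.6041, -0.0507, 0.2335]
orientation: [2.416, 2.007, 0.001]
force: [-0.2, -0.8, -0.2]
opening: 0.0007
gripper_force: 0.0
```

```bash
python3 -c "
from h import *
inc(F0-.0115*YF+[0,0,.231],XF)"
```

```text
t 12.475 pos [ 0.6041 -0.0507  0.2335] shift [ 0.165 -0.005  0.012] turn [ 0. -0.  0.] F [-0.2 -0.8 -0.2] op 0.0007
```

Request:
{"fn": "arm_command", "kwargs": {"increments": [[0.05,0,0,0,0,0],[0.09,0,0,0,0,0],[0.12,0,0,0,0,0],[0.14,0,0,0,0,0],[0.15,0,0,0,0,0]]}}

```text
t: 13.1
tool_pos: [0.6093, -0.0236, 0.2331]
orientation: [2.419, 2.003, -0.0]
force: [-1.0, -5.3, 2.3]
opening: 0.0006
gripper_force: 2.6
```

Request:
{"fn": "arm_command", "kwargs": {"increments": [[0,0,0,0,0,0],[0,0,0,0,0,0],[0,0,0,0,0,0],[0,0,0,0,0,0],[0,0,0,0,0,0]]}}

```text
t: 13.72
tool_pos: [0.6093, -0.0234, 0.233]
orientation: [2.419, 2.004, 0.0]
force: [0.2, -4.8, 2.1]
opening: 0.0004
gripper_force: 2.1
```

```bash
python3 -c "
from h import *
inc(F0-.0115*YF+[0,0,.231],XF)"
```

```text
t 13.725 pos [ 0.6093 -0.0234  0.233 ] shift [ 0.027 -0.006  0.01 ] turn [ 0.     0.    -0.001] F [ 0.2 -4.8  2.1] op 0.0004
```

Request:
{"fn": "arm_command", "kwargs": {"increments": [[0.01,0,0,0,0,0],[0.018,0,0,0,0,0],[0.024,0,0,0,0,0],[0.027,0,0,0,0,0],[0.027,0,0,0,0,0]]}}

```text
t: 14.35
tool_pos: [0.6103, -0.0181, 0.233]
orientation: [2.419, 2.004, 0.0]
force: [0.9, -5.1, 1.6]
opening: 0.0003
gripper_force: 2.2
```

Request:
{"fn": "arm_command", "kwargs": {"increments": [[-0.1,0,0,0,0,0],[-0.25,0,0,0,0,0],[-0.5,0,0,0,0,0],[-0.75,0,0,0,0,0],[-0.95,0,0,0,0,0]]}}

```text
t: 14.98
tool_pos: [0.5737, -0.207, 0.2325]
orientation: [-2.419, -2.003, -0.0]
force: [-0.3, 0.2, 0.2]
opening: 0.001
gripper_force: 0.0
```

Request:
{"fn": "arm_command", "kwargs": {"increments": [[0,0,-0.2,0,0,0],[-0.2,-0.2,-0.3,0,0,0],[-0.4,-0.4,-0.3,0,0,0],[-0.5,-0.6,-0.3,0,0,0],[-0.5,-0.6,-0.3,0,0,0]]}}

```text
t: 15.6
tool_pos: [0.4354, -0.2817, 0.2921]
orientation: [-2.421, -1.999, 0.0]
force: [1.1, -0.3, 0.0]
opening: 0.0005
gripper_force: 0.0
```

```bash
python3 -c "
from h import *
import pickle
ims=[]
for i in range(4):
    c=read_camera('top');ims.append(c['image'].astype(float))
m=np.mean(ims,0).astype(np.uint8);c['image']=m;pickle.dump(c,open('top6.pkl','wb'))
cv2.imwrite('pics/t6.png',cv2.resize(m[170:240,195:305,::-1],None,fx=7,fy=7,interpolation=cv2.INTER_CUBIC))
s=read_state();print(s['force'],s['t'])
"; python3 prof.py top6.pkl
```

```text
[ 0.11142739 -0.63072689 -0.42274234] 15.8
0.074 20:187 21:187 22:187 23:187 24:187 25:187 26:187 27:187 28:187 29:187 30:188 31:188 32:188 33:188 34:188 35:188 36:188 37:188 38:188 39:188 40:188 41:188 42:189 43:189 44:189 45:189 46:189 47:189 48:190 49:190 50:190 51:189 52:187 53:186 54:184 55:184 56:185 57:187 58:188 59:188 60:187 61:186 62:183 63:177 64:168 65:155 66:140 67:131 68:135 69:149 70:166 71:181 72:189 73:192 74:192 75:188 76:178 77:163 78:143 79:122 80:108 81:103 82:102 83:102 84:101 85:101 86:101 87:102 88:101 89:101 90:101 91:104 92:112 93:127 94:143 95:156
0.082 20:186 21:186 22:186 23:186 24:186 25:186 26:186 27:186 28:186 29:187 30:187 31:187 32:187 33:187 34:187 35:187 36:187 37:187 38:187 39:187 40:188 41:188 42:188 43:188 44:188 45:188 46:188 47:188 48:188 49:188 50:188 51:186 52:184 53:183 54:183 55:184 56:186 57:187 58:187 59:186 60:185 61:181 62:175 63:166 64:152 65:138 66:131 67:136 68:150 69:167 70:182 71:189 72:191 73:190 74:184 75:173 76:156 77:134 78:116 79:105 80:102 81:101 82:101 83:100 84:100 85:101 86:101 87:101 88:101 89:101 90:106 91:117 92:133 93:148 94:160 95:167
```

View pics/t6.png

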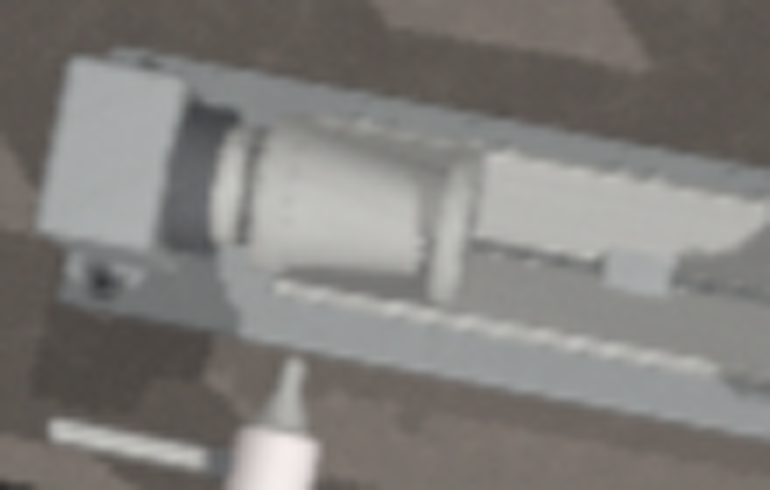

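The mouth edge (about 255,200) now covers groove 1 with groove 2 still visible, so the rim is at roughly 61 mm. The trigger is back and the robot is clear, so I'm handing in.

```bash
python3 -c "
from plant import *
print(close_job())"
```

```text
the job is handed in; nothing more can be done
None
```

I squeezed the trigger fully for over half a second and it sprang back. The sleeve now sits loose in its cradle with the rim at about fixture y = 61 mm, between the grooves. The arm is clear and the job is handed in; the hand-in call returned no verdict.

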